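# Set out the cheeses by size

### The job

Set the four small cheeses out on the display board in order of size: the largest on the paper round next to the price-card holder, then one to each round, ever smaller, so that the smallest stands farthest from the card. Centre each one flat on its round, setting it down gently (no dropping or throwing), and leave them all standing free.

Things in the scene. Friction and masses are not known exactly. Their poses are not given: they have to be found in the camera images.
- cheese_a: the smallest of four small whole cheeses: a plain round upright cylinder with a firm tan rind, a paler cream top face and rounded edges, 36 mm in diameter and 28 mm high, about 40 g (rigid). Origin at the centre of its underside, z up. The four differ only in size (36x28, 45x34, 54x40, 63x46 mm) and stand loose on the table.
- cheese_b: the second smallest of four small whole cheeses: a plain round upright cylinder with a firm tan rind, a paler cream top face and rounded edges, 45 mm in diameter and 34 mm high, about 60 g (rigid). Origin at the centre of its underside, z up. The four differ only in size (36x28, 45x34, 54x40, 63x46 mm) and stand loose on the table.
- cheese_c: the second largest of four small whole cheeses: a plain round upright cylinder with a firm tan rind, a paler cream top face and rounded edges, 54 mm in diameter and 40 mm high, about 100 g (rigid). Origin at the centre of its underside, z up. The four differ only in size (36x28, 45x34, 54x40, 63x46 mm) and stand loose on the table.
- cheese_d: the largest of four small whole cheeses: a plain round upright cylinder with a firm tan rind, a paler cream top face and rounded edges, 63 mm in diameter and 46 mm high, about 150 g (rigid). Origin at the centre of its underside, z up. The four differ only in size (36x28, 45x34, 54x40, 63x46 mm) and stand loose on the table.
- round1: a flat white paper round, 70 mm in diameter, lying on the top face of the display board (no step: it cannot be felt): one of four alike in a straight row with 80 mm between centres; this one lies at y = -120 mm along the board's own y axis. Origin at its centre, 18 mm above the table, on the board's top face; a cheese set down on it has its origin there. Axes as the board's.
- round2: a flat white paper round, 70 mm in diameter, lying on the top face of the display board (no step: it cannot be felt): one of four alike in a straight row with 80 mm between centres; this one lies at y = -40 mm along the board's own y axis. Origin at its centre, 18 mm above the table, on the board's top face; a cheese set down on it has its origin there. Axes as the board's.
- round3: a flat white paper round, 70 mm in diameter, lying on the top face of the display board (no step: it cannot be felt): one of four alike in a straight row with 80 mm between centres; this one lies at y = 40 mm along the board's own y axis. Origin at its centre, 18 mm above the table, on the board's top face; a cheese set down on it has its origin there. Axes as the board's.
- round4: a flat white paper round, 70 mm in diameter, lying on the top face of the display board (no step: it cannot be felt): one of four alike in a straight row with 80 mm between centres; this one lies at y = 120 mm along the board's own y axis. Origin at its centre, 18 mm above the table, on the board's top face; a cheese set down on it has its origin there. Axes as the board's.
- board: the light wooden display board fixed flat on the table, 110 mm (its x) by 420 mm (its y, along the row) by 18 mm thick, carrying the four rounds. Origin at the centre of its underside, on the table; z up. Its place and yaw (within 0.25 rad) change from start to start.
- card_holder: the price-card holder: a small wooden foot (50 mm across the board, 24 mm along it, 16 mm high) with a leaning blank white card, 45 mm high in all, fixed on the board's top at one end of the row, 70 mm beyond the centre of the nearest round; which end changes from start to start (at the other end a plain wooden block 22 mm high, 20 mm along the row). Origin at the centre of its underside, on the board's top.
There are look-alikes about, which are no part of the job. What is shaped like the cheese_a but green or red is not meant.

How it is judged:
By the outcome, as a careful person would: the job done as asked, in the order asked, and still so for the second after the job is handed in, with the robot touching nothing.
It also fails if it takes over 102 s, if anything falls off the work surface, if the arm or the gripper's body presses on something with over 40 N, if the wrist force passes 120 N, or if a joint passes its speed limit or range.

### The arm

A 6-joint arm with a two-finger parallel gripper is mounted at the origin on the work surface. World frame = base frame: x ahead of the robot, y to its left, z up, the work surface at z = 0. Lengths are in mm, angles in rad, forces in N, time in s.
With the tool pointing down it reaches from about 400 to 925 mm from the base axis. Payload 12.5 kg.
Tool frame: the origin (TCP) lies midway between the tips of the shut fingers; the grasp point (between the pads) lies 19 mm behind it (env.tcp_to_grasp is the distance from the TCP to the grasp point, in mm); z points along the fingers, y is the line along which they close (so a half turn about z gives the same grasp; the last joint's range is limited). The gripper opens to 95 mm and grips with 3 to 60 N. Pads are 20 mm wide; open, the fingers measure 119 mm over their backs; the gripper's body (75 mm by 180 mm) begins 59 mm behind the grasp point.
Start: joints at [-1.358, 0.491, 1.559, -0, 1.092, -0.106], TCP at [195.915, -593.518, 214.661] pointing down, gripper open.
Joint ranges: [-3.1, 3.1], [-0.84, 2.19], [0.05, 2.79], [-1.13, 4.28], [0.06, 2.93], [-2.69, 2.69]. Speed limits (rad/s): [2.22, 2.22, 2.79, 3.14, 3.14, 3.14].

### API

Orientations are given as [roll, pitch, yaw] about the fixed x, y, z axes, in that order (R = Rz(yaw) Ry(pitch) Rx(roll)).
In Python, from cell import env gives the robot as it stands. The module is installed in compiled form; this text tells all that it offers.
- The arm moves only by the tool step_arm, never from a script. Its argument "plan" is a list that holds one entry, the list of rows, each a list of 5 numbers: the shift along the tool's x, y, z in mm, then the turn about the tool's z in degrees, then the opening, from -1 (shut) to 1 (fully open). A call has 1 to 8 rows; each row is the pose to reach, as a shift and turn from the pose commanded when the call began, along the tool's axes at that moment; what a row does not reach only later rows make up. A row lasts 1/12 s, in which the tool goes at most 41.7 mm and 7.16 degrees, less where a joint would pass 70% of its speed; a pose out of reach is approached as far as the arm can. A call with a gripper value outside its range is refused whole. The fingers move at their own pace and stop on an object; the grip force is fixed at half the most. Time passes only in rows, so rows that repeat a pose let the fingers close. It gives the time, the measured TCP pose, the force, the opening and the grip force at its end, in the units of the state.
- env.state(): the state, without advancing time (a new reading comes with each control period).
- env.read_camera(name): name is "scene" or "top"; returns the picture (420x560x3 uint8, blue, green, red); there is no depth.
- env.get_calibration(name): a dict with "K" (3x3 intrinsics, pixels), "extrinsics" (4x4, takes a point from world to camera coordinates). Camera axes: x right, y up, looking along -z (the intrinsics and any distortion apply to the point x, -y, -z); pixel columns grow to the right and rows downward; lengths in mm; the calibration is good to about 2 mm. A picture is of the moment at which its call begins. get_calibration takes no time and is no camera call.
- env.job_done(): hands the job in; it is judged then, once.
The state is a dict: "t": time; "joints": joint angles; "qvel": joint speeds; "tau": joint torques, N m; "eef_pos": TCP position; "tcp_rot": TCP orientation; "ft_force": force on the tool from outside, world axes, zero at the start; "moment": the same for the moment, N m; "opening": opening from 0.0 (shut) to 1.0 (fully open); "grip_force": force on a finger pad.
Only numpy, scipy, OpenCV 4.12 (cv2) and the standard library are available. Lean on these libraries where they do the work, as an engineer would, in place of code of your own. Each camera call takes 0.05 s, during which the arm holds its last target. There are 200 camera calls.

## Working session

There is one attempt and no reset: what is moved stays moved. The work goes in short steps, Python scripts to look and compute and a tool call to move; the robot and the scene stay as the last step left them, time stands still between calls to the robot, and variables do not carry over. Pictures are saved under pics/ and viewed, at most 14 in all, crops included, and the job is handed in when it is done.

Besides the shell and the picture viewer there is one more tool, called after ">>>" as name(argument=value, ...), one argument or row to a line, values as JSON. step_arm: Moves the arm, as the interface text tells. Its arguments: {"type":"object","properties":{"plan":{"type":"array"}},"required":["plan"]}

```bash
mkdir -p pics; python3 - <<'E'
from cell import env
import cv2,numpy as np
for n in("scene","top"):
    im=env.read_camera(n); cv2.imwrite(f"pics/{n}0.png",im)
    c=env.get_calibration(n); print(n,{k:(np.round(v,3).tolist() if hasattr(v,'__len__') else v) for k,v in c.items()})
print(env.state())
E
```

```text
scene {'K': [[406.378, 0.0, 283.374], [0.0, 406.378, 210.24], [0.0, 0.0, 1.0]], 'extrinsics': [[0.846, 0.533, -0.015, -410.042], [-0.33, 0.546, 0.77, 130.429], [0.419, -0.647, 0.637, -1351.061], [0.0, 0.0, 0.0, 1.0]]}
top {'K': [[426.475, 0.0, 282.091], [0.0, 426.475, 211.417], [0.0, 0.0, 1.0]], 'extrinsics': [[0.009, -1.0, 0.028, -8.827], [0.992, 0.013, 0.124, -488.383], [-0.124, 0.027, 0.992, -870.827], [0.0, 0.0, 0.0, 1.0]]}
{'t': 0.1, 'joints': array([-1.35760909e+00,  4.91475508e-01,  1.55940642e+00,  1.48366373e-05,
        1.09172225e+00, -1.05590902e-01]), 'qvel': array([-2.75309597e-03, -2.57472358e-03, -3.22322786e-04, -9.04218769e-06,
       -3.47299525e-04,  8.70785822e-04]), 'tau': array([ 3.92100847e-03, -6.13622046e+01, -2.58606023e+01,  6.93714945e-02,
        4.70146572e-02, -6.10221377e-05]), 'eef_pos': array([ 195.86057482, -593.27608306,  214.12879355]), 'tcp_rot': array([-3.14058815e+00, -1.19695395e-04,  3.18771236e-01]), 'ft_force': array([-0.9278649 , -0.42938179, -0.27585805]), 'moment': array([ 0.00964545,  0.00534037, -0.03796151]), 'grip_force': 0.0, 'opening': 0.9990696481123759}
```

View pics/top0.png

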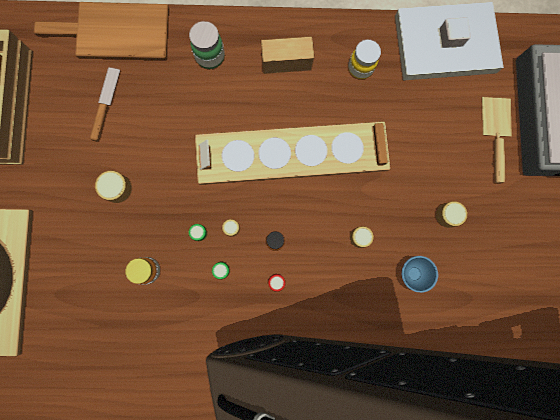

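View pics/scene0.png

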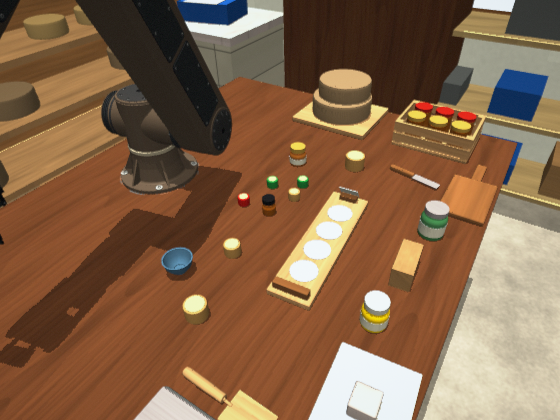

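Candidates in the top view: (110,185), (455,214), (362,237) and (231,228) are cream-topped cheeses. The look-alikes are green (197,232) and (220,270), red (277,282), a black jar (275,240) and a yellow-lidded jar (141,271). The card looks to be at the left (+y) end at (205,155), with the block at the right (381,143). I'll measure these and check them in a close crop.

```bash
cat > h.py <<'E'
from cell import env
import cv2,numpy as np
def ray(n,px,z):
    c=env.get_calibration(n);K=c["K"];E=c["extrinsics"];R,t=E[:3,:3],E[:3,3]
    d=np.linalg.inv(K)@[px[0],px[1],1]; d=R.T@(d*[1,-1,-1]); o=-R.T@t
    return o+d*(z-o[2])/d[2]
def blobs(im,lo,hi,amin=120):
    m=cv2.inRange(cv2.cvtColor(im,cv2.COLOR_BGR2HSV),lo,hi)
    out=[]
    for c in cv2.findContours(m,cv2.RETR_EXTERNAL,cv2.CHAIN_APPROX_NONE)[0]:
        if cv2.contourArea(c)>amin: out.append((cv2.fitEllipse(c),cv2.contourArea(c)))
    return out
def tocmd(n=None):
    pass
def move(target,yaw=None):
    "shift in tool axes from the measured pose to world target"
    from scipy.spatial.transform import Rotation as Ro
    s=env.state(); R=Ro.from_euler('xyz',s["tcp_rot"]).as_matrix()
    return np.round(R.T@(np.array(target)-s["eef_pos"]),1)
E
python3 - <<'E'
from h import *
im=cv2.imread("pics/top0.png")
hsv=cv2.cvtColor(im,cv2.COLOR_BGR2HSV)
for p in[(110,185),(455,214),(362,237),(231,228),(238,155),(347,147),(205,155),(105,200),(290,165)]: print(p,hsv[p[1],p[0]])
crop=im[110:300,90:480]; cv2.imwrite("pics/crop0.png",cv2.resize(crop,None,fx=2,fy=2,interpolation=cv2.INTER_CUBIC))
print("white")
for e,a in blobs(im,(0,0,170),(179,40,255)): print(np.round(e[0],1),np.round(e[1],1),a,np.round(ray("top",e[0],18),1))
print("cream")
for e,a in blobs(im,(15,40,200),(32,140,255)): print(np.round(e[0],1),np.round(e[1],1),a,np.round(ray("top",e[0],35),1))
E
```

```text
(110, 185) [ 37  37 207]
(455, 214) [ 37  39 204]
(362, 237) [ 39  28 208]
(231, 228) [ 38  22 208]
(238, 155) [105  12 212]
(347, 147) [100  11 212]
(205, 155) [ 27  27 181]
(105, 200) [ 11 155 123]
(290, 165) [ 24  87 203]
white
[362.7 236.4] [15.1 15.9] 186.0 [ 438.5 -176.8   18. ]
[454.8 213.2] [18.1 19.5] 274.0 [ 490.9 -378.    18. ]
[109.6 184.7] [23.2 24.2] 438.0 [542.7 365.2  18. ]
[237.5 155.3] [30.7 31.6] 761.0 [611.6  94.3  18. ]
[204.4 153.6] [ 8.3 31.9] 173.0 [614.3 166.   18. ]
[274.4 152.6] [30.7 31.5] 757.0 [618.9  14.3  18. ]
[310.7 150.1] [30.3 31.4] 746.5 [626.  -64.9  18. ]
[347.1 147.5] [30.3 31.4] 743.0 [ 633.2 -145.1   18. ]
[108.8  86. ] [11.4 47. ] 360.0 [763.  379.9  18. ]
[552.5  80.7] [ 13.3 167.3] 1192.0 [ 797. -615.   18.]
[367.9  50.9] [22.1 24.2] 418.0 [ 858.3 -194.4   18. ]
[203.5  34.3] [25.5 27.4] 546.0 [888.8 176.8  18. ]
[918.1 -27.4] [108.9 845.3] 8787.0 [ 1090.5 -1533.6    18. ]
cream
[137.8 270.5] [22.3 23.6] 411.0 [362.1 291.2  35. ]
[230.1 226.9] [14.1 14.6] 160.5 [453.8 104.9  35. ]
[290.3 152.2] [ 52.6 238.3] 7900.0 [615.8 -19.7  35. ]
[286.6  48.7] [21.1 59. ] 578.5 [850.2  -9.8  35. ]
```

View pics/crop0.png

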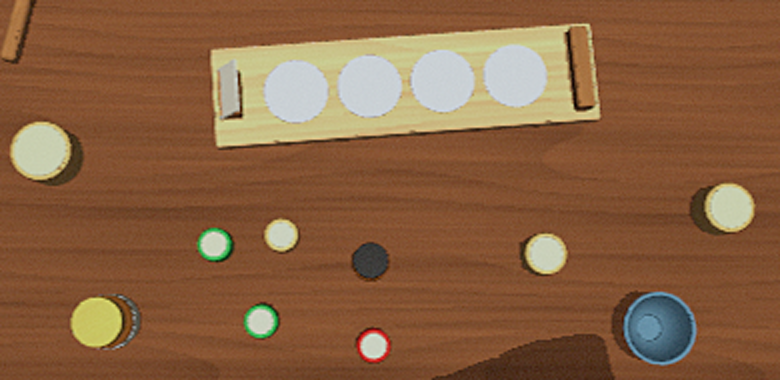

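The top-view crop confirms the white card at (115,90) in crop pixels, which is the left (+y) end, and the brown block at the right. The cream-rimmed cheeses get smaller in the order D (40,150), C (729,207), B (545,254), A (281,235). The green- and red-rimmed ones are not wanted.

```bash
python3 - <<'E'
from h import *
a=cv2.imread("pics/top0.png"); hsv=cv2.cvtColor(a,cv2.COLOR_BGR2HSV)
m=cv2.inRange(hsv,(15,0,165),(50,140,255))
for n,p,h in(("D",(110,185),46),("C",(455,214),40),("B",(362,237),34),("A",(231,228),28)):
    k=np.zeros_like(m); cv2.circle(k,p,20,255,-1)
    c=max(cv2.findContours(m&k,cv2.RETR_EXTERNAL,cv2.CHAIN_APPROX_NONE)[0],key=cv2.contourArea)
    e=cv2.fitEllipse(c); l=ray("top",(e[0][0]-e[1][0]/2,e[0][1]),h);r=ray("top",(e[0][0]+e[1][0]/2,e[0][1]),h)
    print(n,np.round(e[0],1),"diam",round(np.linalg.norm(l-r),1),np.round(ray("top",e[0],h),1))
R=np.array([ray("top",p,18)[:2] for p in((237.5,155.3),(274.4,152.6),(310.7,150.1),(347.1,147.5))])
c=R.mean(0); u=R[0]-R[3]; u/=np.linalg.norm(u); print("yaw",np.arctan2(-u[0],u[1]))
print([np.round(c+u*s,1) for s in(120,40,-40,-120)])
x=env.state(); print(x["eef_pos"])
D=ray("top",(110,185),46); print(move((543,360,150)))
E
```

```text
D [109.7 184.9] diam 56.9 [537.2 354.3  46. ]
C [454.5 213.3] diam 48.6 [ 487.8 -367.8   40. ]
B [362.6 236.4] diam 40.6 [ 437.4 -173.    34. ]
A [230.2 226.9] diam 31.1 [454.5 105.3  28. ]
yaw 0.08966191446841991
[array([611.6,  94.1]), array([618.8,  14.4]), array([626. , -65.2]), array([ 633.1, -144.9])]
[ 195.86057482 -593.27608306  214.12879355]
[ 628.4 -796.4   65. ]
```

>>> step_arm(
  plan=[
    [[348,-123,60,-77,1],[348,-123,60,-77,1],[348,-123,60,-77,1],[348,-123,60,-77,1],[348,-123,60,-77,1],[348,-123,60,-77,1],[348,-123,60,-77,1],[348,-123,60,-77,1]],
  ],
)

```text
t: 0.77
eef_pos: [457.4, -390.6, 160.7]
tcp_rot: [-3.141, -0.0, 1.325]
ft_force: [0.3, -0.8, -0.3]
opening: 0.999
grip_force: 0.0
```

>>> step_arm(
  plan=[
    [[29.6,24,30,-19.3,1],[29.6,24,40,-19.3,1],[29.6,24,60,-19.3,1],[29.6,24,90,-19.3,1],[29.6,24,100,-19.3,1],[29.6,24,100,-19.3,1]],
  ],
)

```text
t: 1.27
eef_pos: [485.7, -368.6, 58.7]
tcp_rot: [-3.138, -0.004, 1.655]
ft_force: [-0.4, -0.1, 0.1]
opening: 0.998
grip_force: 0.0
```

```bash
python3 - <<'E'
from h import *
print(env.state()["t"])
cv2.imwrite("pics/scene1.png",env.read_camera("scene")[180:380,80:380].repeat(2,0).repeat(2,1)); print(move((488,-368,6)),env.state()["eef_pos"],env.state()["tcp_rot"])
E
```

```text
1.2667
[ 1.1  1.9 54.5] [ 486.34119717 -369.31077853   60.46207239] [-3.13998637e+00 -1.67468240e-03  1.65482745e+00]
```

View pics/scene1.png

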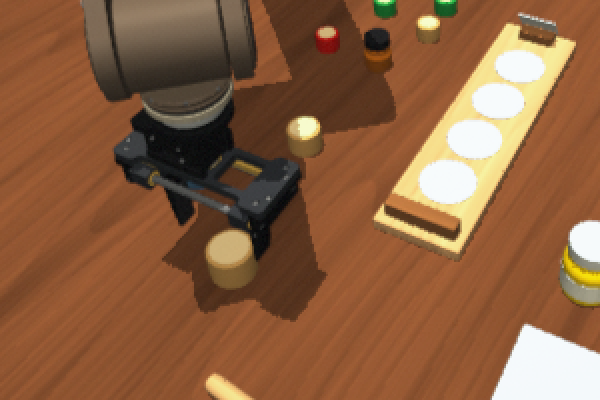

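The cheese sits at crop pixel (231,260) with the finger tips at about (180,218) and (258,250). I'll check this by projection.

```bash
python3 - <<'E'
from h import *
im=cv2.imread("pics/scene0.png")
hsv=cv2.cvtColor(im,cv2.COLOR_BGR2HSV)
def proj(n,p):
    c=env.get_calibration(n); q=(c["extrinsics"]@[*p,1])[:3]*[1,-1,-1]; q=c["K"]@q; return np.round(q[:2]/q[2],1)
print(proj("scene",(488,-368,40)),proj("scene",(486,-369,60)))
print("cheese C seen at",ray("scene",(195.5,302.5),40))
print(proj("scene",(537,354,46)),proj("scene",(454.5,105.3,28)),proj("scene",(437.4,-173,34)),proj("scene",(611.6,94.1,18)))
E
```

```text
[194.1 302.5] [191.6 296.6]
cheese C seen at [ 490.6175311  -366.36713509   40.        ]
[354.6 154.5] [293.5 190.3] [231.2 242.5] [339.2 212.4]
```

>>> step_arm(
  plan=[
    [[1,2,30,0,1],[1,2,50,0,1],[1,2,53,0,1],[1,2,53,0,1],[1,2,53,0,-1],[1,2,53,0,-1],[1,2,53,0,-1],[1,2,53,0,-1]],
  ],
)

```text
t: 1.98
eef_pos: [489.0, -368.7, 9.3]
tcp_rot: [3.141, 0.001, 1.656]
ft_force: [0.3, 0.2, -0.3]
opening: 0.773
grip_force: 0.0
```

>>> step_arm(
  plan=[
    [[0,0,0,0,-1],[0,0,0,0,-1],[0,0,0,0,-1],[0,0,0,0,-1]],
  ],
)

```text
t: 2.32
eef_pos: [488.7, -368.4, 8.3]
tcp_rot: [3.141, 0.0, 1.656]
ft_force: [-0.1, 0.6, 2.1]
opening: 0.565
grip_force: 30.0
```

>>> step_arm(
  plan=[
    [[0,0,-30,0,-1],[20,9,-60,0,-1],[50,22,-75,0,-1],[85,37,-75,0,-1],[120,52,-75,0,-1],[155,68,-75,0,-1],[190,83,-75,0,-1],[225,98,-75,0,-1]],
  ],
)

```text
t: 2.98
eef_pos: [567.4, -134.0, 83.1]
tcp_rot: [-3.141, 0.0, 1.656]
ft_force: [0.9, -0.9, -2.1]
opening: 0.564
grip_force: 30.0
```

>>> step_arm(
  plan=[
    [[35,15,0,0,-1],[70,31,0,0,-1],[105,46,0,0,-1],[130,57,0,0,-1],[142,62,0,0,-1],[145,64,0,0,-1],[145,64,0,0,-1],[145,64,0,0,-1]],
  ],
)

```text
t: 3.65
eef_pos: [618.4, 12.9, 83.0]
tcp_rot: [-3.141, 0.0, 1.655]
ft_force: [0.6, -0.1, -0.3]
opening: 0.566
grip_force: 30.0
```

```bash
python3 - <<'E'
from h import *
print(move((618.8,13.8,26.3)),env.state()["eef_pos"],env.state()["tcp_rot"])
E
```

```text
[ 0.9  0.5 56.7] [618.36524183  12.89412651  82.97845015] [-3.14103648e+00  1.94840044e-04  1.65497314e+00]
```

>>> step_arm(
  plan=[
    [[1,0.5,20,0,-1],[1,0.5,40,0,-1],[1,0.5,48,0,-1],[1,0.5,52,0,-1],[1,0.5,54,0,-1],[1,0.5,55,0,-1],[1,0.5,55.5,0,-1],[1,0.5,55.5,0,-1]],
  ],
)

```text
t: 4.32
eef_pos: [619.5, 14.9, 28.3]
tcp_rot: [3.141, 0.0, 1.656]
ft_force: [0.6, -0.4, -1.1]
opening: 0.566
grip_force: 30.0
```

>>> step_arm(
  plan=[
    [[0,0,0.5,0,-1],[0,0,1,0,-1],[0,0,1,0,-1],[0,0,1,0,-1]],
  ],
)

```text
t: 4.65
eef_pos: [619.2, 15.1, 26.7]
tcp_rot: [3.141, 0.0, 1.656]
ft_force: [-0.5, -0.1, -0.5]
opening: 0.56
grip_force: 30.0
```

>>> step_arm(
  plan=[
    [[0,-0.5,0.3,0,-1],[-0.5,-0.5,0.6,0,-1],[-0.5,-0.5,0.6,0,-1],[-0.5,-0.5,0.6,0,-1]],
  ],
)

```text
t: 4.98
eef_pos: [618.7, 14.7, 26.3]
tcp_rot: [3.141, -0.0, 1.656]
ft_force: [-0.9, 3.3, 4.7]
opening: 0.564
grip_force: 30.0
```

>>> step_arm(
  plan=[
    [[0,0,0,0,0.7],[0,0,0,0,0.7],[0,0,0,0,0.7],[0,0,0,0,0.7],[0,0,0,0,0.7],[0,0,-20,0,0.7],[0,0,-50,0,0.7],[0,0,-90,0,1]],
  ],
)

```text
t: 5.65
eef_pos: [617.4, 14.6, 114.8]
tcp_rot: [-3.137, -0.001, 1.656]
ft_force: [1.2, -0.6, -0.4]
opening: 0.88
grip_force: 0.0
```

```bash
python3 - <<'E'
from h import *
print(move((537.2,354.3,110)),env.state()["eef_pos"],env.state()["opening"])
E
```

```text
[345.3 -51.1   5.3] [617.40463064  14.5632364  114.8074095 ] 0.8804168359040146
```

>>> step_arm(
  plan=[
    [[40,-6,0,0,1],[80,-12,0,0,1],[120,-18,0,0,1],[160,-24,0,0,1],[200,-30,0,0,1],[240,-36,0,0,1],[280,-41,0,0,1],[315,-47,0,0,1]],
  ],
)

```text
t: 6.32
eef_pos: [544.4, 326.8, 116.0]
tcp_rot: [3.141, -0.0, 1.656]
ft_force: [0.7, 0.2, -0.3]
opening: 0.999
grip_force: 0.0
```

>>> step_arm(
  plan=[
    [[25,-4,0,0,1],[30,-4,10,0,1],[30,-4,30,0,1],[30,-4,45,0,1],[30,-4,45,0,1],[30,-4,45,0,1]],
  ],
)

```text
t: 6.82
eef_pos: [538.5, 353.3, 70.3]
tcp_rot: [-3.14, 0.001, 1.655]
ft_force: [1.1, 0.0, 0.5]
opening: 1.001
grip_force: 0.0
```

```bash
python3 - <<'E'
from h import *
print(move((537.2,354.3,8)),env.state()["eef_pos"],env.state()["tcp_rot"])
im=env.read_camera("top"); cv2.imwrite("pics/top1.png",im)
E
```

```text
[ 1.2 -1.1 62.3] [538.53146329 353.25532878  70.2750996 ] [-3.13992400e+00  8.59894085e-04  1.65513332e+00]
```

View pics/top1.png

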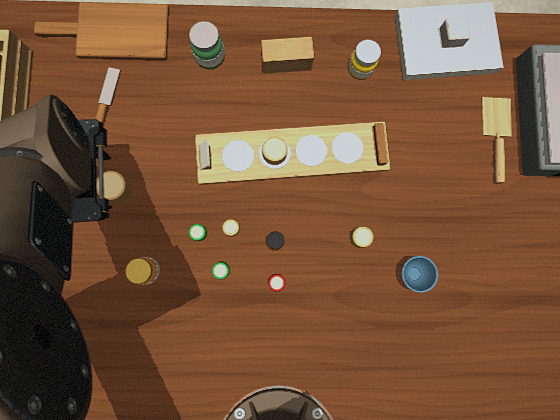

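C now stands on the second round at (275,151), and the gripper is over D.

>>> step_arm(
  plan=[
    [[1,-1,30,0,1],[1,-1,55,0,1],[1,-1,62,0,1],[1,-1,62,0,1],[1,-1,62,0,-1],[1,-1,62,0,-1],[1,-1,62,0,-1],[1,-1,62,0,-1]],
  ],
)

```text
t: 7.53
eef_pos: [538.0, 355.1, 10.3]
tcp_rot: [3.14, -0.001, 1.656]
ft_force: [0.9, 0.0, -0.2]
opening: 0.777
grip_force: 0.0
```

>>> step_arm(
  plan=[
    [[0,0,0,0,-1],[0,0,0,0,-1],[0,0,0,0,-1],[0,0,0,0,-1]],
  ],
)

```text
t: 7.87
eef_pos: [537.9, 355.1, 9.7]
tcp_rot: [3.141, -0.0, 1.656]
ft_force: [-1.3, -1.0, 6.3]
opening: 0.661
grip_force: 30.0
```

```bash
python3 - <<'E'
from h import *
s=env.state(); print(move((611.6,94.1,85)),s["eef_pos"],s["tcp_rot"],s["opening"])
im=env.read_camera("top")
hsv=cv2.cvtColor(im,cv2.COLOR_BGR2HSV)
m=cv2.inRange(hsv,(15,0,165),(50,70,255)); k=np.zeros_like(m); cv2.circle(k,(275,150),17,255,-1)
c=max(cv2.findContours(m&k,cv2.RETR_EXTERNAL,cv2.CHAIN_APPROX_NONE)[0],key=cv2.contourArea); e=cv2.fitEllipse(c); print(e,ray("top",e[0],58))
E
```

```text
[-266.2   51.4  -75.4] [537.86986688 355.0559641    9.66188012] [ 3.14062803e+00 -2.54307715e-04  1.65570622e+00] 0.6606865180297686
((273.48748779296875, 147.82260131835938), (19.44101333618164, 23.737611770629883), 114.85089111328125) [618.45110796  16.53223471  58.        ]
```

>>> step_arm(
  plan=[
    [[0,0,-30,0,-1],[-5,1,-65,0,-1],[-25,5,-95,0,-1],[-60,12,-100,0,-1],[-100,20,-100,0,-1],[-138,27,-100,0,-1],[-176,35,-100,0,-1],[-210,41,-100,0,-1]],
  ],
)

```text
t: 8.58
eef_pos: [596.4, 147.0, 109.0]
tcp_rot: [-3.141, 0.0, 1.655]
ft_force: [1.1, -0.3, -1.2]
opening: 0.656
grip_force: 30.0
```

>>> step_arm(
  plan=[
    [[-32,6,0,0,-1],[-48,9,0,0,-1],[-55,10.4,0,0,-1],[-55.4,10.4,0,0,-1],[-55.4,10.4,10,0,-1],[-55.4,10.4,20,0,-1],[-55.4,10.4,20,0,-1],[-55.4,10.4,20,0,-1]],
  ],
)

```text
t: 9.25
eef_pos: [610.5, 95.9, 87.9]
tcp_rot: [-3.139, -0.0, 1.657]
ft_force: [0.2, 0.3, -1.7]
opening: 0.655
grip_force: 30.0
```

```bash
python3 - <<'E'
from h import *
s=env.state(); print(move((611.6,94.9,27.7)),s["eef_pos"],s["tcp_rot"],s["opening"])
E
```

```text
[-1.1  1.2 60.2] [610.4695905   95.9445529   87.86422696] [-3.13947822e+00 -4.55219026e-05  1.65712214e+00] 0.6547837600615495
```

>>> step_arm(
  plan=[
    [[-1,1,20,0,-1],[-1,1,40,0,-1],[-1,1,50,0,-1],[-1,1,55,0,-1],[-1,1,57,0,-1],[-1,1,58,0,-1],[-1,1,58.5,0,-1],[-1,1,58.5,0,-1]],
  ],
)

```text
t: 9.92
eef_pos: [612.7, 94.0, 31.2]
tcp_rot: [3.141, 0.0, 1.656]
ft_force: [-0.1, -0.5, -1.1]
opening: 0.661
grip_force: 30.0
```

>>> step_arm(
  plan=[
    [[0,0,0.3,0,-1],[0,0,0.6,0,-1],[0,0,0.8,0,-1],[0,0,0.8,0,-1]],
  ],
)

```text
t: 10.25
eef_pos: [612.4, 93.9, 29.9]
tcp_rot: [3.141, 0.0, 1.656]
ft_force: [0.4, -0.5, -1.4]
opening: 0.658
grip_force: 30.0
```

>>> step_arm(
  plan=[
    [[0.5,-0.5,0.5,0,-1],[0.8,-0.7,1,0,-1],[0.8,-0.7,1.3,0,-1],[0.8,-0.7,1.5,0,-1],[0.8,-0.7,1.5,0,-1],[0.8,-0.7,1.5,0,-1]],
  ],
)

```text
t: 10.75
eef_pos: [611.6, 94.6, 28.2]
tcp_rot: [-3.142, 0.0, 1.656]
ft_force: [-0.1, -0.5, -0.8]
opening: 0.662
grip_force: 30.0
```

>>> step_arm(
  plan=[
    [[0,0,0.3,0,-1],[0,0,0.6,0,-1],[0,0,0.8,0,-1],[0,0,0.8,0,-1],[0,0,0.8,0,-1]],
  ],
)

```text
t: 11.17
eef_pos: [611.6, 94.6, 27.7]
tcp_rot: [3.141, 0.0, 1.656]
ft_force: [-1.7, -0.7, 3.2]
opening: 0.663
grip_force: 30.0
```

Contact. Release, rise, and look.

>>> step_arm(
  plan=[
    [[0,0,0,0,0.9],[0,0,0,0,0.9],[0,0,0,0,0.9],[0,0,0,0,0.9],[0,0,0,0,0.9],[0,0,-20,0,0.9],[0,0,-50,0,0.9],[0,0,-90,0,1]],
  ],
)

```text
t: 11.83
eef_pos: [610.3, 94.5, 116.2]
tcp_rot: [-3.137, -0.0, 1.656]
ft_force: [1.7, -0.1, 0.8]
opening: 0.978
grip_force: 0.0
```

```bash
python3 - <<'E'
from h import *
s=env.state(); print(move((437.4,-173,100)),s["eef_pos"],s["opening"])
E
```

```text
[-251.9 -194.9   17.1] [610.32992148  94.52308786 116.21168487] 0.9776463786533284
```

>>> step_arm(
  plan=[
    [[-31,-24,0,0,1],[-63,-49,0,0,1],[-95,-73,0,0,1],[-127,-98,0,0,1],[-159,-123,0,0,1],[-191,-147,0,0,1],[-222,-172,5,0,1],[-246,-190,10,0,1]],
  ],
)

```text
t: 12.5
eef_pos: [441.5, -168.4, 107.7]
tcp_rot: [3.141, 0.001, 1.655]
ft_force: [0.0, -1.0, -0.8]
opening: 1.0
grip_force: 0.0
```

>>> step_arm(
  plan=[
    [[-6,-4.5,10,0,1],[-6,-4.5,30,0,1],[-6,-4.5,50,0,1],[-6,-4.5,50,0,1],[-6,-4.5,50,0,1]],
  ],
)

```text
t: 12.92
eef_pos: [438.9, -172.8, 57.2]
tcp_rot: [-3.14, -0.001, 1.656]
ft_force: [-0.3, 0.5, -0.3]
opening: 1.001
grip_force: 0.0
```

```bash
python3 - <<'E'
from h import *
s=env.state(); print(move((437.4,-173,6)),s["eef_pos"],s["tcp_rot"])
im=env.read_camera("top"); cv2.imwrite("pics/top2.png",cv2.resize(im[110:310,180:480],None,fx=2.6,fy=2.6,interpolation=cv2.INTER_CUBIC))
E
```

```text
[-0.1 -1.4 51.2] [ 438.8513476  -172.81450116   57.17377232] [-3.14008629e+00 -9.51982370e-04  1.65554828e+00]
```

View pics/top2.png

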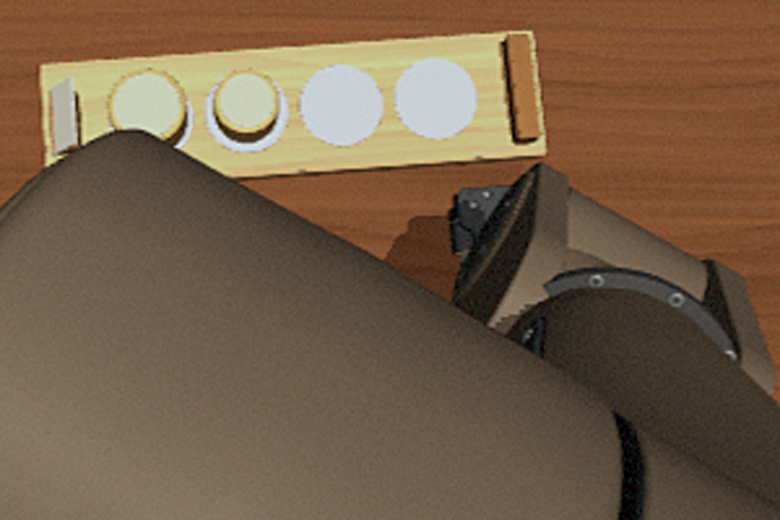

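D (148,105) and C (247,105) are on the left two rounds, and the gripper is over B.

>>> step_arm(
  plan=[
    [[0,-1.4,30,0,1],[0,-1.4,46,0,1],[0,-1.4,51,0,1],[0,-1.4,51,0,1],[0,-1.4,51,0,-1],[0,-1.4,51,0,-1],[0,-1.4,51,0,-1],[0,-1.4,51,0,-1]],
  ],
)

```text
t: 13.63
eef_pos: [438.1, -173.2, 7.3]
tcp_rot: [3.14, 0.001, 1.656]
ft_force: [-0.4, 0.5, 0.1]
opening: 0.777
grip_force: 0.0
```

>>> step_arm(
  plan=[
    [[0,0,0,0,-1],[0,0,0,0,-1],[0,0,0,0,-1],[0,0,0,0,-1],[0,0,0,0,-1],[0,0,0,0,-1]],
  ],
)

```text
t: 14.13
eef_pos: [437.8, -173.1, 6.5]
tcp_rot: [3.142, 0.0, 1.656]
ft_force: [0.0, 0.6, 1.8]
opening: 0.468
grip_force: 30.0
```

```bash
python3 - <<'E'
from h import *
s=env.state(); print(move((626,-65.2,85)),s["eef_pos"],s["tcp_rot"],s["opening"])
E
```

```text
[ 91.5 196.7 -78.5] [ 437.75262734 -173.08639419    6.47381648] [3.14155041e+00 1.28471242e-04 1.65565850e+00] 0.46800728561471516
```

>>> step_arm(
  plan=[
    [[0,0,-35,0,-1],[0,2,-75,0,-1],[15,30,-80,0,-1],[30,65,-80,0,-1],[47,100,-80,0,-1],[63,136,-80,0,-1],[79,170,-80,0,-1],[89,190,-80,0,-1]],
  ],
)

```text
t: 14.8
eef_pos: [622.1, -66.2, 86.3]
tcp_rot: [3.141, 0.0, 1.657]
ft_force: [-0.5, -0.2, -1.4]
opening: 0.47
grip_force: 30.0
```

>>> step_arm(
  plan=[
    [[2.5,6.7,0,0,-1],[2.5,6.7,20,0,-1],[2.5,6.7,40,0,-1],[2.5,6.7,50,0,-1],[2.5,6.7,55,0,-1],[2.5,6.7,57,0,-1],[2.5,6.7,58,0,-1],[2.5,6.7,58,0,-1]],
  ],
)

```text
t: 15.47
eef_pos: [626.1, -65.5, 29.0]
tcp_rot: [3.141, 0.0, 1.655]
ft_force: [0.3, -0.3, -0.9]
opening: 0.47
grip_force: 30.0
```

```bash
python3 - <<'E'
from h import *
s=env.state(); print(move((626,-65.2,24.5)),s["eef_pos"],s["tcp_rot"],s["opening"])
E
```

```text
[ 0.3 -0.1  4.5] [626.14671297 -65.52165217  29.04868836] [3.14085363e+00 2.92168179e-04 1.65524933e+00] 0.47027913505289043
```

>>> step_arm(
  plan=[
    [[0.2,0,1,0,-1],[0.2,0,2,0,-1],[0.2,0,2.8,0,-1],[0.2,0,3.2,0,-1],[0.2,0,3.5,0,-1],[0.2,0,3.8,0,-1],[0.2,0,3.8,0,-1],[0.2,0,3.8,0,-1]],
  ],
)

```text
t: 16.13
eef_pos: [626.0, -65.0, 24.6]
tcp_rot: [-3.142, 0.0, 1.656]
ft_force: [-0.4, 0.1, -1.7]
opening: 0.466
grip_force: 30.0
```

>>> step_arm(
  plan=[
    [[0,0,0.3,0,-1],[0,0,0.6,0,-1],[0,0,0.6,0,-1],[0,0,0.6,0,-1]],
  ],
)

```text
t: 16.47
eef_pos: [626.0, -65.0, 24.5]
tcp_rot: [3.141, 0.0, 1.656]
ft_force: [-1.7, -0.1, 5.4]
opening: 0.469
grip_force: 30.0
```

>>> step_arm(
  plan=[
    [[0,0,0,0,0.6],[0,0,0,0,0.6],[0,0,0,0,0.6],[0,0,0,0,0.6],[0,0,0,0,0.6],[0,0,-20,0,0.6],[0,0,-50,0,0.6],[0,0,-90,0,0.6]],
  ],
)

```text
t: 17.13
eef_pos: [624.7, -64.8, 112.8]
tcp_rot: [-3.137, -0.001, 1.656]
ft_force: [0.5, -0.7, 0.0]
opening: 0.797
grip_force: 0.0
```

```bash
python3 - <<'E'
from h import *
s=env.state(); print(move((454.5,105.3,100)),s["eef_pos"],s["opening"])
E
```

```text
[ 183.9 -155.1   13.7] [624.70394426 -64.80178472 112.76776443] 0.7974293072235211
```

>>> step_arm(
  plan=[
    [[30,-25,0,0,0.6],[60,-50,0,0,0.6],[90,-76,0,0,0.6],[120,-101,0,0,0.6],[150,-126,0,0,0.6],[175,-148,5,0,0.6],[183.5,-155,20,0,0.6],[183.5,-155,40,0,0.6]],
  ],
)

```text
t: 17.8
eef_pos: [454.6, 106.5, 74.9]
tcp_rot: [3.139, -0.0, 1.658]
ft_force: [0.8, -0.0, -0.6]
opening: 0.802
grip_force: 0.0
```

>>> step_arm(
  plan=[
    [[0,0,10,0,0.6],[0,0,20,0,0.6],[0,0,20,0,0.6],[0,0,20,0,0.6]],
  ],
)

```text
t: 18.13
eef_pos: [455.8, 104.7, 53.9]
tcp_rot: [-3.141, 0.0, 1.656]
ft_force: [0.8, -0.1, 0.5]
opening: 0.8
grip_force: 0.0
```

```bash
python3 - <<'E'
from h import *
s=env.state(); print(move((454.5,105.3,5)),s["eef_pos"],s["tcp_rot"])
cv2.imwrite("pics/scene2.png",cv2.resize(env.read_camera("scene")[130:330,180:400],None,fx=2.6,fy=2.6))
E
```

```text
[ 0.7 -1.2 48.9] [455.84745725 104.69016995  53.89899548] [-3.14073259e+00  7.93614690e-05  1.65568943e+00]
```

View pics/scene2.png

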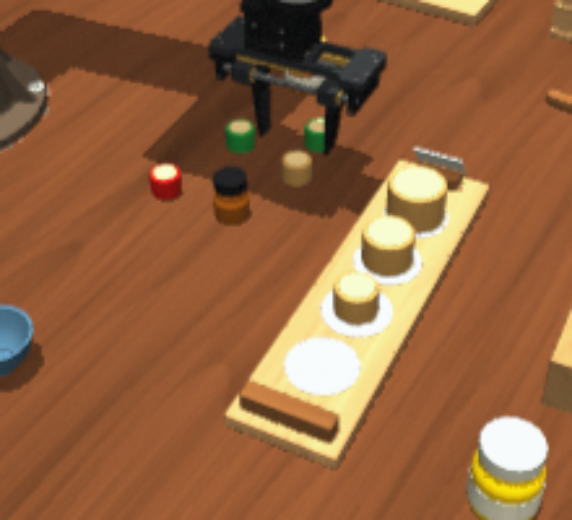

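D, C and B stand on the rounds in order, and the gripper is centred over A at crop pixel (297,167). Both greens are clear of the fingers.

>>> step_arm(
  plan=[
    [[0.6,-1.2,30,0,0.6],[0.6,-1.2,44,0,0.6],[0.6,-1.2,49,0,0.6],[0.6,-1.2,49,0,0.6],[0.6,-1.2,49,0,-1],[0.6,-1.2,49,0,-1],[0.6,-1.2,49,0,-1],[0.6,-1.2,49,0,-1]],
  ],
)

```text
t: 18.85
eef_pos: [455.1, 105.2, 5.8]
tcp_rot: [3.14, 0.0, 1.656]
ft_force: [0.6, 0.3, -0.1]
opening: 0.574
grip_force: 0.0
```

>>> step_arm(
  plan=[
    [[0,0,0,0,-1],[0,0,0,0,-1],[0,0,0,0,-1],[0,0,0,0,-1],[0,0,0,0,-1],[0,0,0,0,-1]],
  ],
)

```text
t: 19.35
eef_pos: [454.8, 105.2, 5.2]
tcp_rot: [3.141, 0.0, 1.656]
ft_force: [-0.9, -0.2, 5.8]
opening: 0.374
grip_force: 30.0
```

```bash
python3 - <<'E'
from h import *
s=env.state(); print(move((633.1,-144.9,105)),s["eef_pos"],s["tcp_rot"],s["opening"])
E
```

```text
[-264.3  156.5  -99.7] [454.82193203 105.19757607   5.18492328] [3.14123552e+00 1.04444695e-04 1.65570146e+00] 0.37353711125663386
```

>>> step_arm(
  plan=[
    [[0,0,-35,0,-1],[0,0,-75,0,-1],[-15,9,-100,0,-1],[-48,28,-100,0,-1],[-81,48,-100,0,-1],[-114,67,-100,0,-1],[-147,87,-100,0,-1],[-180,106,-100,0,-1]],
  ],
)

```text
t: 20.02
eef_pos: [576.3, -66.9, 104.9]
tcp_rot: [-3.141, -0.0, 1.656]
ft_force: [0.5, 0.6, -0.5]
opening: 0.373
grip_force: 30.0
```

>>> step_arm(
  plan=[
    [[-33,20,0,0,-1],[-64,38,0,0,-1],[-80,48,0,0,-1],[-84.3,50.5,0,0,-1],[-84.3,50.5,25,0,-1],[-84.3,50.5,50,0,-1],[-84.3,50.5,65,0,-1],[-84.3,50.5,72,0,-1]],
  ],
)

```text
t: 20.68
eef_pos: [631.4, -143.8, 30.6]
tcp_rot: [-3.138, -0.002, 1.656]
ft_force: [-0.5, 1.2, -0.2]
opening: 0.372
grip_force: 30.0
```

```bash
python3 - <<'E'
from h import *
s=env.state(); print(move((633.1,-144.9,23.2)),s["eef_pos"],s["tcp_rot"],s["opening"])
E
```

```text
[-1.3  1.6  7.3] [ 631.41789217 -143.7931255    30.5541293 ] [-3.13786851e+00 -1.61648748e-03  1.65601438e+00] 0.371727849566387
```

>>> step_arm(
  plan=[
    [[0,0,1,0,-1],[0,0,2,0,-1],[0,0,3,0,-1],[0,0,3,0,-1],[0,0,3,0,-1]],
  ],
)

```text
t: 21.1
eef_pos: [633.4, -144.9, 30.9]
tcp_rot: [3.14, 0.001, 1.656]
ft_force: [-0.3, 0.3, -0.8]
opening: 0.37
grip_force: 30.0
```

```bash
python3 - <<'E'
from h import *
s=env.state(); print(move((633.1,-144.9,23.2)),s["eef_pos"],s["ft_force"])
E
```

```text
[ 0.  -0.3  7.7] [ 633.36160478 -144.91574074   30.92937944] [-0.32973419  0.27521062 -0.82573512]
```

>>> step_arm(
  plan=[
    [[0,-0.3,2,0,-1],[0,-0.3,4,0,-1],[0,-0.3,5,0,-1],[0,-0.3,6,0,-1],[0,-0.3,6.4,0,-1],[0,-0.3,6.8,0,-1],[0,-0.3,6.8,0,-1],[0,-0.3,6.8,0,-1]],
  ],
)

```text
t: 21.77
eef_pos: [632.8, -145.0, 23.3]
tcp_rot: [3.142, 0.0, 1.656]
ft_force: [0.7, 0.6, 0.3]
opening: 0.375
grip_force: 30.0
```

>>> step_arm(
  plan=[
    [[0,0,0.3,0,-1],[0,0,0.6,0,-1],[0,0,0.8,0,-1],[0,0,0.8,0,-1]],
  ],
)

```text
t: 22.1
eef_pos: [632.8, -145.0, 23.2]
tcp_rot: [3.141, 0.0, 1.656]
ft_force: [-3.2, 0.9, 8.1]
opening: 0.377
grip_force: 30.0
```

>>> step_arm(
  plan=[
    [[0,0,0,0,0.4],[0,0,0,0,0.4],[0,0,0,0,0.4],[0,0,0,0,0.4],[0,0,0,0,0.4],[0,0,-20,0,0.4],[0,0,-50,0,0.4],[0,0,-90,0,0.4]],
  ],
)

```text
t: 22.77
eef_pos: [631.5, -144.5, 111.1]
tcp_rot: [-3.137, -0.002, 1.656]
ft_force: [-0.0, 0.0, 0.4]
opening: 0.699
grip_force: 0.0
```

>>> step_arm(
  plan=[
    [[-40,0,-40,0,0.4],[-80,0,-60,0,0.4],[-120,-20,-60,0,0.4],[-160,-40,-60,0,0.4],[-200,-60,-60,0,0.4],[-240,-80,-60,0,0.4],[-275,-100,-60,0,0.4],[-280,-100,-60,0,0.4]],
  ],
)

```text
t: 23.43
eef_pos: [554.9, -435.4, 172.4]
tcp_rot: [-3.141, 0.0, 1.654]
ft_force: [-0.5, 0.6, -0.6]
opening: 0.696
grip_force: 0.0
```

```bash
python3 - <<'E'
from h import *
im=env.read_camera("top"); hsv=cv2.cvtColor(im,cv2.COLOR_BGR2HSV)
R=[(611.6,94.1),(618.8,14.4),(626,-65.2),(633.1,-144.9)]
C=env.get_calibration("top")
def proj(p):
    q=(C["extrinsics"]@[*p,1])[:3]*[1,-1,-1]; q=C["K"]@q; return q[:2]/q[2]
for r,h in zip(R,(46,40,34,28)):
    print(np.round(proj((*r,18+h)),1),[hsv[tuple(np.int32(proj((r[0]+d,r[1],18+h)))[::-1])].tolist() for d in(0,)])
big=cv2.resize(im[110:195,180:400],None,fx=3.6,fy=3.6,interpolation=cv2.INTER_CUBIC)
for r,h,d in zip(R,(46,40,34,28),(63,54,45,36)):
    pts=np.array([(proj((r[0]+d/2*np.cos(a),r[1]+d/2*np.sin(a),18+h))-[180,110]+.5)*3.6 for a in np.linspace(0,6.28,40)])
    cv2.polylines(big,[np.int32(pts)],True,(0,0,255),1)
cv2.imwrite("pics/end.png",big); print(env.state()["eef_pos"])
E
```

```text
[235.9 149.6] [[37, 31, 215]]
[274.5 147.7] [[37, 29, 217]]
[312.3 145.8] [[36, 33, 217]]
[349.4 143.9] [[35, 33, 216]]
[ 553.47993815 -439.47009665  172.17603895]
```

View pics/end.png

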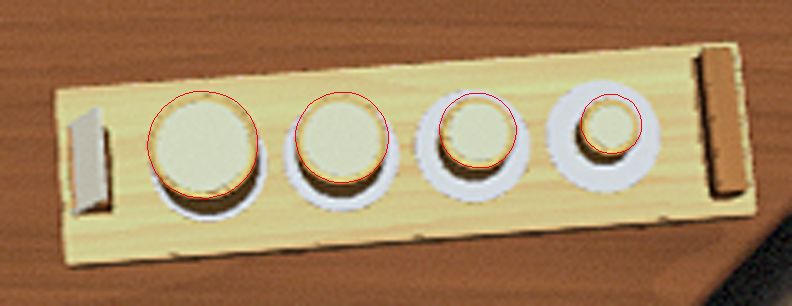

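The overlay shows the order D, C, B, A from the card, with outlines matching the expected centres to about 1 px. I'll put numbers on it once.

```bash
python3 - <<'E'
from h import *
R=[(611.6,94.1),(618.8,14.4),(626,-65.2),(633.1,-144.9)]
im=env.read_camera("top"); hsv=cv2.cvtColor(im,cv2.COLOR_BGR2HSV)
m=cv2.inRange(hsv,(26,15,190),(50,52,255))
for p,r,h,rad in zip(((236,150),(274,148),(312,146),(349,144)),R,(46,40,34,28),(17,14,12,10)):
    k=np.zeros_like(m); cv2.circle(k,p,rad,255,-1)
    c=max(cv2.findContours(cv2.morphologyEx(m&k,cv2.MORPH_OPEN,np.ones((3,3))),cv2.RETR_EXTERNAL,cv2.CHAIN_APPROX_NONE)[0],key=cv2.contourArea); e=cv2.fitEllipse(c)
    print(np.round(e[0],1),np.round(e[1],1),np.round(ray("top",e[0],18+h)[:2]-r,1))
im=env.read_camera("scene"); hsv=cv2.cvtColor(im,cv2.COLOR_BGR2HSV)
cv2.imwrite("pics/end2.png",cv2.resize(im[170:310,250:400],None,fx=4,fy=4,interpolation=cv2.INTER_CUBIC))
E
```

```text
[235.9 150.1] [24.  24.7] [-1.  -0.1]
[274.3 148.3] [19.5 20.2] [-1.3  0.4]
[312.4 146.3] [15.1 15.6] [-1.2 -0.3]
[349.3 144.8] [10.3 11.5] [-1.9  0.1]
```

View pics/end2.png

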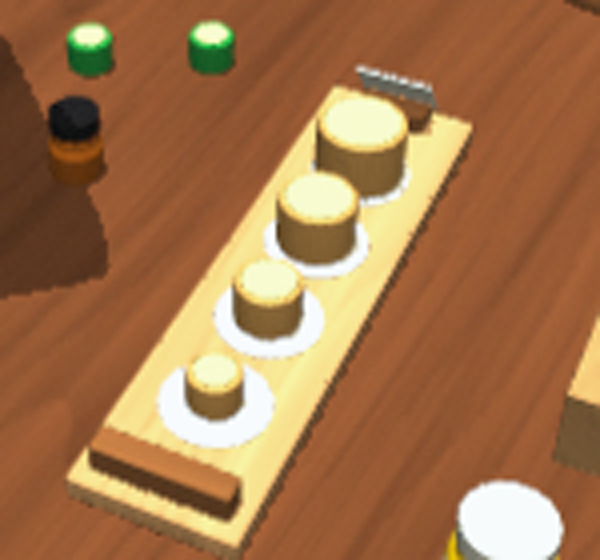

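The scene view shows all four standing flat and centred on their rounds, running from the largest by the card at (395,85) to the smallest by the block at (165,470). Offsets are within 2 mm, so I'm handing in.

```bash
python3 -c "
from cell import env
print(env.job_done())"
```

```text
the job is handed in; nothing more can be done
None
```

The four cheeses stand free on their rounds, largest by the card to smallest farthest away, each within about 2 mm of centre by the last camera check; the job is handed in at about 24 s of the 102 s allowed.

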